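# Load the tube carriers into the analyser

### The arm

A 7-joint arm with a two-finger parallel gripper is mounted at the origin on the work surface. World frame = base frame: x ahead of the robot, y to its left, z up, the work surface at z = 0. Lengths are in m, angles in rad, forces in N, time in s.
With the tool pointing down it reaches from about 0.425 to 0.875 m from the base axis. Payload 4.7 kg.
Tool frame: the origin (TCP) lies on the centre line of the jaws, within the pads' length; the fingertips stand ahead of it and the grasp point (between the pads) lies 2 mm behind it (nose_length is the z of the fingertips in the tool frame, in m); z points along the fingers, y is the line along which they close (so a half turn about z gives the same grasp; the last joint's range is limited). The gripper opens to 87 mm and grips with 3 to 60 N. Pads are 19 mm wide; open, the fingers measure 117 mm over their backs; the gripper's body (75 mm by 190 mm) begins 51 mm behind the grasp point.
Start: joints at [1.241, 0.321, -0.07, 1.45, 0.023, 1.371, -0.057], TCP at [0.219, -0.612, 0.24] pointing down, gripper open.
Joint ranges: [-2.86, 2.86], [-0.3, 2.09], [-1.38, 1.24], [0.06, 2.45], [-1.56, 4.7], [0.09, 2.05], [-2.69, 2.69]. Speed limits (rad/s): [2.57, 2.57, 3.14, 3.14, 3.14, 3.14, 3.14].

### API

Orientations are given as a rotation vector (axis times angle).
In Python, from bench import * gives the robot as it stands.
- The arm moves only by the tool send_rows, never from a script. Its arguments are lists of equal length, an entry for each row: "xyz": the shift along the tool's x, y, z in mm, a list of three; "dr": the turn, a rotation vector about the tool's x, y, z in rad, a list of three. A call has exactly 10 rows; each row is the pose to reach, as a shift and turn from the pose commanded when the call began, along the tool's axes at that moment; what a row does not reach only later rows make up. A row lasts 1/12 s, in which the tool goes at most 41.7 mm and 7.16 degrees, less where a joint would pass 70% of its speed; a pose out of reach is approached as far as the arm can. A call with a gripper value outside its range is refused whole. "jaw" is the finger opening in mm, from 0 to 87, set as the call begins (left out, the last holds). The fingers move at their own pace and stop on an object; "grip_force" is the grip in N (left out, the last holds). Time passes only in rows, so rows that repeat a pose let the fingers close, or fill a call up. It gives the time, the measured TCP pose, the force, the opening and the grip force at its end, in the units of the state.
- get_state(): the state, without advancing time (a new reading comes with each control period).
- get_image(name): name is "scene" or "top" or "wrist"; returns the picture (400x640x3 uint8, red, green, blue); there is no depth.
- calibration(name): a dict with "vfov" (degrees; the focal length in pixels is half the picture's height over the tangent of half this angle, whatever the lens; pixels are square), "cx", "cy" (the principal point, pixels), "k1" (the pictures are not rectified: a ray, as slopes to the right and down, at radius r is drawn at 1 + k1 r^2 times it, then the intrinsics apply), "rvec" (rotation vector, rad) and "tvec" (3), from world to camera coordinates, as OpenCV has them; the wrist camera has in their place "hand_eye" (4x4, takes a point from camera to tool coordinates, whose origin is the TCP and whose axes are the flange's). Camera axes: x right, y down, z forward; pixel columns grow to the right and rows downward; lengths in m; the calibration is good to about 2 mm. A picture is of the moment at which its call begins: read the wrist's pose just before it. calibration takes no time and is no camera call.
- close_job(): hands the job in; it is judged then, once.
The state is a dict: "time": time; "joint_positions": joint angles; "qd": joint speeds; "joint_torque": joint torques, N m; "position": TCP position; "tool_rot": TCP orientation; "ft_force": force on the tool from outside, world axes, zero at the start; "torque": the same for the moment, N m; "grip_width": opening from 0.0 (shut) to 1.0 (fully open); "grip_force": force on a finger pad.
Only numpy, scipy, OpenCV 4.12 (cv2) and the standard library are available. Lean on these libraries where they do the work, as an engineer would, in place of code of your own. Each camera call takes 0.05 s, during which the arm holds its last target. There are 200 camera calls.

### The job

Push the row of five tube carriers along the loading track from behind, as one train, until the front one sits fully against the loader's stop and all five still touch; only then press the green button on the loader right down and let it come back up. Just push: do not pick up, lift or tip the carriers or pull the row apart, and leave the other things on the bench where they are.

Things in the scene. Friction and masses are not known exactly. Their poses are not given: they have to be found in the camera images.
- track: Fixed straight loading track on the bench: aluminium floor plate 390 x 75 x 10 mm, dark guides 8 mm thick along both sides, tops 22 mm above the bench, leaving a channel 53 mm wide, open above. Origin on the bench, on the channel's centre line; x runs along the channel to the stop, z up. Channel from x = -180 mm to the stop at x = +130 mm. Position and yaw vary.
- stop (a point): Centre of the stop: the flat black-faced front of the white loader head at the track's end (130 mm along the track's x), where the front carrier must come to rest; 26 mm above the bench. The head is 75 mm long, 85 mm wide, its top 55 mm above the bench.
- start (a joint): Green spring push button, diameter 28 mm, on top of the loader head, 165 mm along the track's x axis; pressed straight down. Joint value in m: 0 released, 0.006 fully down, works from 0.004; fully down takes 5 N; springs back.
- start_top (a point): Centre of the top face of the green button, about 77 mm above the bench when released.
- carrier_purple: Loose white tube carrier with three purple-capped microtubes in it (five alike but for cap colour). Block 25 mm along the track, 50 mm across, 32 mm high; caps (13.6 mm dia.) reach 49 mm above its underside. Mass about 60 g (40 to 85 g). Origin: centre of underside, 10 mm above the bench; axes as the track's. The five stand touching in the channel in any order, a row 126 mm long that takes 1 to 5 N to push.
- carrier_red: Loose white tube carrier with three red-capped microtubes in it (five alike but for cap colour). Block 25 mm along the track, 50 mm across, 32 mm high; caps (13.6 mm dia.) reach 49 mm above its underside. Mass about 60 g (40 to 85 g). Origin: centre of underside, 10 mm above the bench; axes as the track's. The five stand touching in the channel in any order, a row 126 mm long that takes 1 to 5 N to push.
- carrier_blue: Loose white tube carrier with three blue-capped microtubes in it (five alike but for cap colour). Block 25 mm along the track, 50 mm across, 32 mm high; caps (13.6 mm dia.) reach 49 mm above its underside. Mass about 60 g (40 to 85 g). Origin: centre of underside, 10 mm above the bench; axes as the track's. The five stand touching in the channel in any order, a row 126 mm long that takes 1 to 5 N to push.
- carrier_yellow: Loose white tube carrier with three yellow-capped microtubes in it (five alike but for cap colour). Block 25 mm along the track, 50 mm across, 32 mm high; caps (13.6 mm dia.) reach 49 mm above its underside. Mass about 60 g (40 to 85 g). Origin: centre of underside, 10 mm above the bench; axes as the track's. The five stand touching in the channel in any order, a row 126 mm long that takes 1 to 5 N to push.
- carrier_green: Loose white tube carrier with three green-capped microtubes in it (five alike but for cap colour). Block 25 mm along the track, 50 mm across, 32 mm high; caps (13.6 mm dia.) reach 49 mm above its underside. Mass about 60 g (40 to 85 g). Origin: centre of underside, 10 mm above the bench; axes as the track's. The five stand touching in the channel in any order, a row 126 mm long that takes 1 to 5 N to push.
- diluent: Bystander, loose: small white round bottle with a red cap, 42 mm dia., 85 mm high, origin under its centre. Stands beside the track.
- cup: Bystander, loose: clear specimen cup with an orange lid, 56 mm dia., 60 mm high, origin under its centre. Stands beside the track.
- mixer: Bystander, loose: blue tube mixer with a 70 x 70 x 18 mm foot and a round black head, 54 mm high, origin under its centre. Stands beside the track.

How it is judged:
By the outcome, as a careful person would: the job done as asked, in the order asked, and still so for the second after the job is handed in, with the robot touching nothing.
It also fails if it takes over 35 s, if anything falls off the work surface, if the arm or the gripper's body presses on something with over 40 N, if the wrist force passes 120 N, or if a joint passes its speed limit or range.

## Working session

There is one attempt and no reset: what is moved stays moved. The work goes in short steps, Python scripts to look and compute and a tool call to move; the robot and the scene stay as the last step left them, time stands still between calls to the robot, and variables do not carry over. Pictures are saved under pics/ and viewed, at most 10 in all, crops included, and the job is handed in when it is done.

Besides the shell and the picture viewer there is one more tool, called after "Emit:" in YAML: its name, and indented under it one key for each argument. send_rows: Moves the arm, as the interface text tells. Its arguments: {"type":"object","properties":{"xyz":{"type":"array"},"dr":{"type":"array"},"jaw":{"type":"number"},"grip_force":{"type":"number"}},"required":["xyz","dr"]}

```bash
mkdir -p pics; ls
python3 - <<'E'
from bench import *
import cv2
s=get_state();print(s)
try: print(nose_length)
except Exception as e: print(e)
for n in("scene","top","wrist"):
    print(n,calibration(n))
a=[get_image(n)[:,:,::-1] for n in("scene","top")]
for n,i in zip(("scene","top"),a): cv2.imwrite(f"pics/{n}0.png",i)
E
```

```text
pics
{'time': 0.0, 'joint_positions': array([ 1.24109951,  0.3218313 , -0.0700756 ,  1.45167383,  0.02260306,
        1.3707823 , -0.05688153]), 'qd': array([ 1.19949684e-03,  1.72128969e-04,  1.40677849e-04, -1.04308823e-03,
       -7.53467842e-05,  2.36280431e-05,  6.49129614e-04]), 'joint_torque': array([-3.48665862e-04, -4.91289997e+01, -4.04113596e-01, -3.12529635e+01,
       -6.40737475e-02,  4.36556130e-02,  1.66960035e-04]), 'position': array([ 0.21886592, -0.61149527,  0.2384566 ]), 'tool_rot': array([-3.09344824e+00, -5.37124410e-01,  6.71476137e-04]), 'ft_force': array([-0.30988438,  0.68641797, -0.16363211]), 'torque': array([0.05411218, 0.01434783, 0.01302825]), 'grip_force': 0.0, 'grip_width': 0.9981369493958157}
0.017
scene {'vfov': 56.84770455236336, 'cx': 322.98583105015115, 'cy': 196.95986832767372, 'k1': -0.017796765924181793, 'rvec': array([ 1.59503078,  2.03248343, -0.77824833]), 'tvec': array([ 0.09384106, -0.34088351,  1.12067258])}
top {'vfov': 47.389005858653476, 'cx': 330.6441832927026, 'cy': 203.00924854697294, 'k1': -0.013278929951483937, 'rvec': array([ 2.15568777, -2.11410925,  0.18087227]), 'tvec': array([0.01023191, 0.56803005, 0.66876411])}
wrist {'vfov': 60.06641235280721, 'cx': 319.01553928991683, 'cy': 200.09522087859224, 'k1': -0.06232521247259194, 'hand_eye': array([[-4.90508269e-04, -9.53982576e-01, -2.99861641e-01,
         8.32310662e-02],
       [ 9.99999785e-01, -3.37591035e-04, -5.61766411e-04,
        -2.66230410e-05],
       [ 4.34684766e-04, -2.99861852e-01,  9.53982537e-01,
        -1.45813935e-01],
       [ 0.00000000e+00,  0.00000000e+00,  0.00000000e+00,
         1.00000000e+00]])}
```

View pics/top0.png

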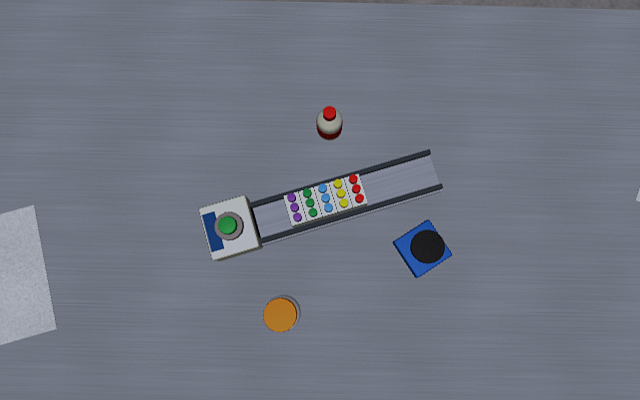

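View pics/scene0.png

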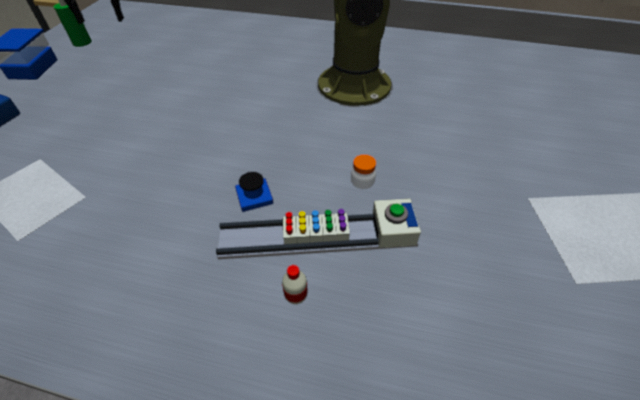

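The top view shows the loader and green button at about (228,225). The row runs from purple (front, 294,208) to red (rear, 356,188), with the track's open end near (436,170). The mixer is at (425,248), the cup at (280,315) and the bottle at (330,123). The scene view agrees.

```bash
cat > h.py <<'E'
import numpy as np, cv2
from bench import *
from scipy.spatial.transform import Rotation as R
def rays(name,px,st=None):
    c=calibration(name); f=200/np.tan(np.radians(c["vfov"])/2)
    q=(np.atleast_2d(px)-[c["cx"],c["cy"]])/f; u=q.copy()
    for _ in range(10): u=q/(1+c["k1"]*(u**2).sum(1,keepdims=True))
    d=np.c_[u,np.ones(len(u))]
    if name=="wrist":
        H=c["hand_eye"]; T=R.from_rotvec(st["tool_rot"]).as_matrix()
        return st["position"]+T@H[:3,3], d@(T@H[:3,:3]).T
    M=R.from_rotvec(c["rvec"]).as_matrix()
    return -M.T@c["tvec"], d@M
def plane(name,px,z,st=None):
    o,d=rays(name,px,st); return o+d*((z-o[2])/d[:,2])[:,None]
HUE=dict(purple=(125,155),red=(172,8),blue=(95,112),yellow=(22,35),green=(45,85))
def blobs(img,col,amin=15,amax=1e9,s=110,v=60):
    h=cv2.cvtColor(img,cv2.COLOR_RGB2HSV); lo,hi=HUE[col]; H=h[:,:,0]
    m=((H>=lo)&(H<=hi) if lo<hi else (H>=lo)|(H<=hi))&(h[:,:,1]>s)&(h[:,:,2]>v)
    n,_,st,c=cv2.connectedComponentsWithStats(m.astype(np.uint8))
    return [(c[i].round(1),st[i,4]) for i in range(1,n) if amin<=st[i,4]<=amax]
E
python3 - <<'E'
from h import *
for n in("top","scene"):
    im=get_image(n)
    for c in HUE:
        for p,a in blobs(im,c):
            if n=="top" and not(190<p[0]<460): continue
            if n=="scene" and not(200<p[0]<440 and p[1]>120): continue
            z=.077 if c=="green" and a>150 else .059
            print(n,c,p,a,plane(n,p,z)[0].round(4))
E
```

```text
top purple [291.  196.9] 56 [0.5742 0.0829 0.059 ]
top purple [293.9 206.9] 55 [0.5586 0.0779 0.059 ]
top purple [296.9 216.6] 55 [0.5436 0.0728 0.059 ]
top red [329.  112.3] 143 [0.713  0.0268 0.059 ]
top red [324.8 132. ] 25 [0.68   0.0328 0.059 ]
top red [352.7 178.4] 62 [ 0.6054 -0.0124  0.059 ]
top red [355.9 188. ] 61 [ 0.5902 -0.0175  0.059 ]
top red [359.  197.8] 61 [ 0.5748 -0.0225  0.059 ]
top blue [323.5 192.2] 123 [0.5826 0.0327 0.059 ]
top blue [328.  207.1] 63 [0.5593 0.0253 0.059 ]
top blue [212.1 231.8] 417 [0.5175 0.2018 0.059 ]
top blue [418.  249.9] 968 [ 0.4961 -0.113   0.059 ]
top yellow [340.4 192.5] 177 [0.5826 0.0065 0.059 ]
top green [306.5 192.1] 59 [0.5822 0.0591 0.059 ]
top green [309.4 202. ] 56 [0.5667 0.0542 0.059 ]
top green [312.5 211.9] 53 [0.5513 0.049  0.059 ]
top green [226.8 224.7] 250 [0.5268 0.1758 0.077 ]
scene purple [341.5 218. ] 96 [0.5616 0.0774 0.059 ]
scene red [288.6 222.2] 127 [ 0.595  -0.0171  0.059 ]
scene red [292.7 271.5] 149 [0.6942 0.0211 0.059 ]
scene red [295.1 292.8] 35 [0.7309 0.0363 0.059 ]
scene blue [253.9 197. ] 594 [ 0.5507 -0.1033  0.059 ]
scene blue [410.1 215. ] 191 [0.5234 0.2032 0.059 ]
scene blue [315.3 220.3] 125 [0.5787 0.0305 0.059 ]
scene yellow [302.  220.9] 129 [0.5861 0.0065 0.059 ]
scene green [396.8 209. ] 127 [0.5144 0.1769 0.059 ]
scene green [328.5 218.9] 97 [0.5696 0.0539 0.059 ]
```

Emit:
send_rows:
  xyz:
    - [27, -19, 4]
    - [55, -38, 8]
    - [82, -57, 12]
    - [110, -75, 16]
    - [137, -94, 20]
    - [164, -113, 24]
    - [192, -132, 28]
    - [219, -151, 32]
    - [247, -170, 36]
    - [274, -188, 40]
  dr:
    - [0, 0, -0.077]
    - [0, 0, -0.154]
    - [0, 0, -0.231]
    - [0, 0, -0.308]
    - [0, 0, -0.385]
    - [0, 0, -0.462]
    - [0, 0, -0.539]
    - [0, 0, -0.616]
    - [0, 0, -0.693]
    - [0, 0, -0.77]
  jaw: 0

```text
time: 1.03
position: [0.4144, -0.3409, 0.1994]
tool_rot: [2.663, 1.666, -0.0]
ft_force: [-0.7, 0.2, -0.1]
grip_width: 0.326
grip_force: 0.0
```

```bash
cat >> h.py <<'E'
U=np.array([-.314,.949]);U/=np.linalg.norm(U)
V=np.array([-U[1],U[0]])
RED=np.array([.5902,-.0175]); X0=-38.4e-3
def tp(x,y=0): return RED+(x-X0)*U+y*V
def totrack(p): d=np.asarray(p)[:2]-RED; return np.array([X0+d@U,d@V])
def delta(target,u=None):
    u=U if u is None else u
    s=get_state(); T=R.from_rotvec(s["tool_rot"])
    G=R.from_matrix(np.c_[[u[0],u[1],0],[u[1],-u[0],0],[0,0,-1]])
    print("t",round(s["time"],2),"pos",s["position"].round(4),"track",(totrack(s["position"])*1e3).round(1),"F",s["ft_force"].round(1))
    print("shift mm",(T.inv().apply(np.asarray(target)-s["position"])*1e3).round(1),"dr",(T.inv()*G).as_rotvec().round(4))
E
python3 - <<'E'
from h import *
delta([*tp(-.095),.16]); print(get_state()["joint_positions"].round(2))
E
```

```text
t 1.03 pos [ 0.4144 -0.3409  0.1994] track [-290.3  268.5] F [-0.7  0.2 -0.1]
shift mm [327.2  56.   39.4] dr [ 1.000e-04  3.000e-04 -7.726e-01]
[ 0.97  0.12 -0.36  1.78  0.05  1.25  0.15]
```

Emit:
send_rows:
  xyz:
    - [33, 6, 4]
    - [66, 11, 8]
    - [98, 17, 12]
    - [131, 22, 16]
    - [164, 28, 20]
    - [196, 34, 24]
    - [229, 39, 28]
    - [262, 45, 32]
    - [295, 50, 36]
    - [327, 56, 39]
  dr:
    - [0, 0, -0.077]
    - [0, 0, -0.154]
    - [0, 0, -0.231]
    - [0, 0, -0.308]
    - [0, 0, -0.385]
    - [0, 0, -0.462]
    - [0, 0, -0.539]
    - [0, 0, -0.616]
    - [0, 0, -0.693]
    - [0, 0, -0.773]

```text
time: 1.87
position: [0.6087, -0.0723, 0.1601]
tool_rot: [-1.839, -2.547, 0.0]
ft_force: [0.8, -0.8, 0.0]
grip_width: 0.005
grip_force: 0.0
```

Run:
```python
from h import *
delta([*tp(-.095),.16]); s=get_state(); print(s["joint_positions"].round(2), s["grip_width"])
im=get_image("wrist"); cv2.imwrite("pics/w1.png",im[:,:,::-1])
for c in HUE:
  for p,a in blobs(im,c,60):
    q=plane("wrist",p,.059,s)[0]; print(c,p,a,q.round(4),(totrack(q)*1e3).round(1))
```

```text
t 1.87 pos [ 0.6087 -0.0723  0.1601] track [-96.3  -0.3] F [ 0.8 -0.8  0. ]
shift mm [ 1.3 -0.3  0.1] dr [-0.0004 -0.0001  0.0003]
[ 0.59  0.36 -0.63  1.63  0.22  1.23  0.23] 0.004633197819260298
red [454.4 109.4] 499 [0.6764 0.0259 0.059 ] [-24.3 -95.5]
red [505.7 125.2] 1018 [0.7165 0.0281 0.059 ] [ -34.8 -134.2]
red [297.9 129.9] 276 [ 0.5769 -0.0225  0.059 ] [-39.   14.2]
red [320.4 130. ] 273 [ 0.592  -0.0176  0.059 ] [-39.1  -1.6]
red [342.8 130.1] 282 [ 0.607  -0.0127  0.059 ] [-39.1 -17.4]
blue [297.1  55.1] 300 [0.5615 0.0247 0.059 ] [10.6 14. ]
blue [320.7  55.1] 302 [0.5765 0.0296 0.059 ] [10.6 -1.8]
blue [344.3  55.1] 317 [0.5915 0.0346 0.059 ] [ 10.6 -17.6]
blue [195.8 200.4] 2900 [ 0.5191 -0.0965  0.059 ] [-91.1  92.3]
yellow [297.4  93.6] 289 [0.5692 0.0009 0.059 ] [-14.3  14.2]
yellow [320.5  93.6] 283 [0.5842 0.0059 0.059 ] [-14.3  -1.7]
yellow [343.5  93.7] 291 [0.5992 0.0108 0.059 ] [-14.4 -17.5]
green [296.2  14.1] 324 [0.5534 0.0487 0.059 ] [36.  14.2]
green [320.8  14.2] 327 [0.5686 0.0536 0.059 ] [35.9 -1.8]
green [345.2  14.3] 326 [0.5837 0.0586 0.059 ] [ 35.9 -17.7]
```

View pics/w1.png

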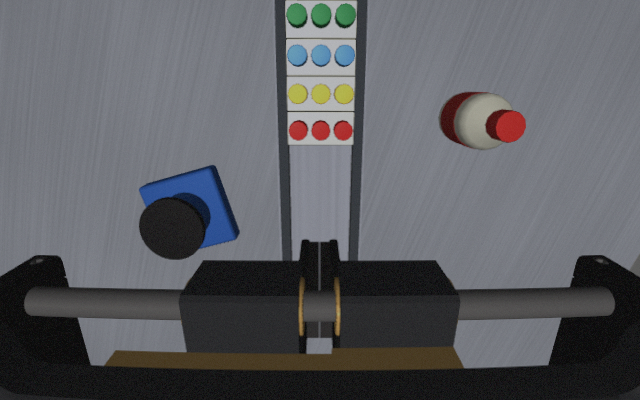

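The wrist view shows the row centred in the channel. The red caps are at row 130, columns 298 to 343, and the fingers are on the centre line behind them. The bottle and mixer are clear of the path. Next I lower the fingers behind the row.

Emit:
send_rows:
  xyz:
    - [0, 0, 15]
    - [0, 1, 35]
    - [0, 1, 55]
    - [0, 1, 75]
    - [0, 1, 90]
    - [0, 1, 103]
    - [0, 1, 112]
    - [0, 1, 118]
    - [0, 1, 121]
    - [0, 1, 121]
  dr:
    - [0, 0, 0]
    - [0, 0, 0]
    - [0, 0, 0]
    - [0, 0, 0]
    - [0, 0, 0]
    - [0, 0, 0]
    - [0, 0, 0]
    - [0, 0, 0]
    - [0, 0, 0]
    - [0, 0, 0]

```text
time: 2.75
position: [0.6091, -0.0736, 0.0394]
tool_rot: [-1.844, -2.543, 0.0]
ft_force: [0.7, 1.0, 0.1]
grip_width: 0.003
grip_force: 0.0
```

Emit:
send_rows:
  xyz:
    - [4, 0, 0]
    - [9, 0, 0]
    - [13, 0, 0]
    - [17, 0, 0]
    - [20, 0, 0]
    - [23, 0, 0]
    - [26, 0, 0]
    - [28, 0, 0]
    - [30, 0, 0]
    - [31, 0, 0]
  dr:
    - [0, 0, 0]
    - [0, 0, 0]
    - [0, 0, 0]
    - [0, 0, 0]
    - [0, 0, 0]
    - [0, 0, 0]
    - [0, 0, 0]
    - [0, 0, 0]
    - [0, 0, 0]
    - [0, 0, 0]

```text
time: 3.58
position: [0.5994, -0.0438, 0.0395]
tool_rot: [-1.844, -2.543, 0.0]
ft_force: [0.3, -0.5, -0.5]
grip_width: 0.004
grip_force: 0.0
```

Run:
```python
from h import *
s=get_state(); delta([*tp(-.0056),.039]); 
im=get_image("wrist"); cv2.imwrite("pics/w2.png",im[:,:,::-1])
for c in ("red","yellow","blue","purple","green"):
  for p,a in blobs(im,c,60):
    q=plane("wrist",p,.059,s)[0]; print(c,p,a,(totrack(q)*1e3).round(1))
```

```text
t 3.58 pos [ 0.5994 -0.0438  0.0395] track [-66.3  -0.5] F [ 0.3 -0.5 -0.5]
shift mm [60.7 -0.7  0.5] dr [-0.0001 -0.     -0.0033]
red [546.6 175.9] 1714 [-13.6 -88.7]
red [629.6 235.5] 870 [ -39.1 -131.5]
red [280.6 235.4] 1033 [-37.6  14.3]
red [320.3 235.4] 1049 [-37.7  -1.4]
red [359.6 235. ] 1076 [-37.6 -17. ]
yellow [320.5 176.6] 967 [-13.8  -1.6]
yellow [278.4 176.6] 990 [-13.7  14.2]
yellow [362.7 176.7] 982 [-13.9 -17.4]
blue [275.9 108.9] 1087 [11.  14.2]
blue [320.7 108.8] 1060 [11.  -1.7]
blue [364.9 108.7] 1118 [ 11.  -17.4]
blue [121.3 278.4] 1562 [-57.4  82.9]
blue [ 86.8 321.6] 121 [-79.9 103.7]
blue [167.9 336.2] 946 [-86.7  67. ]
green [273.2  33. ] 1225 [36.1 14.3]
green [320.6  32.9] 1239 [36.  -1.7]
green [368.   32.9] 1235 [ 36.  -17.7]
```

View pics/w2.png

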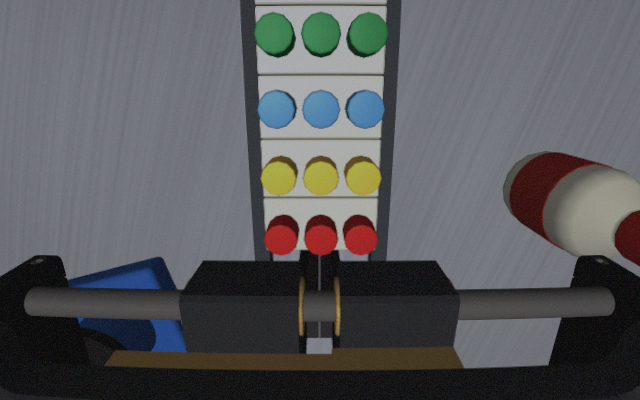

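The fingers are just behind the red carrier and nearly in contact (red caps at row 235). The bottle and mixer are to the sides, below the gripper body. Starting to push.

Emit:
send_rows:
  xyz:
    - [3, 0, 0]
    - [6, 0, 0]
    - [9, 0, 0]
    - [13, 0, 0]
    - [17, 0, 0]
    - [21, 0, 0]
    - [25, 0, 0]
    - [28, 0, 0]
    - [31, 0, 0]
    - [33, 0, 0]
  dr:
    - [0, 0, 0]
    - [0, 0, 0]
    - [0, 0, 0]
    - [0, 0, 0]
    - [0, 0, 0]
    - [0, 0, 0]
    - [0, 0, 0]
    - [0, 0, 0]
    - [0, 0, 0]
    - [0, 0, 0]

```text
time: 4.47
position: [0.5891, -0.0122, 0.0395]
tool_rot: [-1.844, -2.544, 0.0]
ft_force: [0.5, -1.5, -0.8]
grip_width: 0.003
grip_force: 0.6
```

Emit:
send_rows:
  xyz:
    - [2, 0, 0]
    - [4, 0, 0]
    - [6, 0, 0]
    - [8, 0, 0]
    - [10, 0, 0]
    - [12, 0, 0]
    - [14, 0, 0]
    - [15, 0, 0]
    - [16, 0, 0]
    - [17, 0, 0]
  dr:
    - [0, 0, 0]
    - [0, 0, 0]
    - [0, 0, 0]
    - [0, 0, 0]
    - [0, 0, 0]
    - [0, 0, 0]
    - [0, 0, 0]
    - [0, 0, 0]
    - [0, 0, 0]
    - [0, 0, 0]

```text
time: 5.3
position: [0.584, 0.0034, 0.0395]
tool_rot: [1.844, 2.543, -0.0]
ft_force: [-0.1, -0.9, -0.6]
grip_width: 0.008
grip_force: 0.6
```

```bash
cat > look.py <<'E'
from h import *
s=get_state(); delta([*tp(-.0056),.039]); print("push force",(s["ft_force"][:2]@U).round(2))
im=get_image("wrist")
for c in ("red","yellow","blue","purple","green"):
  q=np.array([(totrack(plane("wrist",p,.059,s)[0])*1e3) for p,a in blobs(im,c,500)])
  for r in q[np.abs(q[:,1])<25].round(1) if len(q) else []: print(c,r)
im=get_image("top")
for c in ("red","yellow","blue","purple","green"):
  for p,a in blobs(im,c,15):
    if 190<p[0]<400 and 160<p[1]<260: print("top",c,p,a,(totrack(plane("top",p,.059)[0])*1e3).round(1))
E
python3 look.py
```

```text
t 5.3 pos [0.584  0.0034 0.0395] track [-16.6  -0.7] F [-0.1 -0.9 -0.6]
shift mm [11.  -0.7  0.5] dr [-0.      0.0002 -0.0036]
push force -0.85
red [ 9.1 14.1]
red [ 9.1 -1.7]
red [  9.2 -17.2]
yellow [32.9 14. ]
yellow [32.8 -1.8]
yellow [ 32.6 -17.7]
blue [57.4 14. ]
blue [57.3 -1.9]
blue [ 57.3 -17.6]
green [82.2 14. ]
green [82.1 -1.9]
green [ 82.1 -17.9]
top yellow [310.1 196.1] 120 [33.3 -8.8]
top yellow [314.6 211.1] 59 [33.5 15.8]
top blue [294.9 201. ] 121 [58.  -8.4]
top blue [212.1 231.8] 417 [1.926e+02 1.000e-01]
top blue [299.2 215.8] 60 [58.2 15.8]
top purple [262.5 205.2] 59 [107.7 -16.8]
top purple [265.3 215.4] 53 [107.9  -0.2]
top purple [268.2 225.4] 53 [107.9  16. ]
top green [277.9 200.8] 55 [ 83.  -16.4]
top green [280.7 210.6] 52 [83.2 -0.4]
top green [226.9 224.8] 252 [168.2  -3.6]
top green [283.7 220.4] 53 [83.  15.6]
```

Emit:
send_rows:
  xyz:
    - [1, 0, 0]
    - [2, 0, 0]
    - [3, 0, 0]
    - [4, 0, 0]
    - [5, 0, 0]
    - [6, 0, 0]
    - [6.5, 0, 0]
    - [7, 0, 0]
    - [7.5, 0, 0]
    - [8, 0, 0]
  dr:
    - [0, 0, 0]
    - [0, 0, 0]
    - [0, 0, 0]
    - [0, 0, 0]
    - [0, 0, 0]
    - [0, 0, 0]
    - [0, 0, 0]
    - [0, 0, 0]
    - [0, 0, 0]
    - [0, 0, 0]

```text
time: 6.23
position: [0.5815, 0.011, 0.0395]
tool_rot: [1.844, 2.543, -0.0]
ft_force: [-0.3, -1.7, -1.1]
grip_width: 0.003
grip_force: 0.7
```

Emit:
send_rows:
  xyz:
    - [0.2, 0, 0]
    - [0.4, 0, 0]
    - [0.6, 0, 0]
    - [0.8, 0, 0]
    - [1.0, 0, 0]
    - [1.2, 0, 0]
    - [1.4, 0, 0]
    - [1.5, 0, 0]
    - [1.5, 0, 0]
    - [1.5, 0, 0]
  dr:
    - [0, 0, 0]
    - [0, 0, 0]
    - [0, 0, 0]
    - [0, 0, 0]
    - [0, 0, 0]
    - [0, 0, 0]
    - [0, 0, 0]
    - [0, 0, 0]
    - [0, 0, 0]
    - [0, 0, 0]

```text
time: 7.07
position: [0.581, 0.0125, 0.0395]
tool_rot: [1.844, 2.543, -0.0]
ft_force: [-0.2, -1.6, -1.1]
grip_width: 0.006
grip_force: 0.7
```

```bash
python3 look.py
```

```text
t 7.07 pos [0.581  0.0125 0.0395] track [-7.1 -0.7] F [-0.2 -1.6 -1.1]
shift mm [ 1.5 -0.7  0.5] dr [-0.      0.0001 -0.0035]
push force -1.41
red [18.7 14.1]
red [18.5 -1.7]
red [ 18.6 -17.3]
yellow [42.5 14. ]
yellow [42.2 -1.9]
yellow [ 42.1 -17.7]
blue [66.9 13.9]
blue [66.8 -1.9]
blue [ 66.8 -17.6]
green [91.7 14. ]
green [91.6 -2. ]
green [ 91.6 -18. ]
top yellow [303.2 193.1] 62 [ 42.2 -16.5]
top yellow [307.6 208. ] 122 [42.4  7.9]
top blue [287.6 197.6] 65 [ 67.3 -16.8]
top blue [290.6 207.6] 54 [67.3 -0.4]
top blue [212.1 231.8] 417 [1.926e+02 1.000e-01]
top blue [293.5 217.4] 58 [67.3 15.6]
top purple [256.6 206.8] 57 [117.1 -17.1]
top purple [259.5 217.1] 53 [117.1  -0.3]
top purple [262.4 227.1] 53 [117.1  15.9]
top green [272.2 202.1] 57 [ 92.  -17.1]
top green [275.  212.4] 51 [92.3 -0.3]
top green [226.9 224.7] 251 [168.1  -3.8]
top green [277.8 222.2] 51 [92.4 15.6]
```

Not yet at the stop, so I continue in 0.2 mm steps.

Emit:
send_rows:
  xyz:
    - [0.2, 0, 0]
    - [0.4, 0, 0]
    - [0.6, 0, 0]
    - [0.8, 0, 0]
    - [1.0, 0, 0]
    - [1.2, 0, 0]
    - [1.4, 0, 0]
    - [1.5, 0, 0]
    - [1.5, 0, 0]
    - [1.5, 0, 0]
  dr:
    - [0, 0, 0]
    - [0, 0, 0]
    - [0, 0, 0]
    - [0, 0, 0]
    - [0, 0, 0]
    - [0, 0, 0]
    - [0, 0, 0]
    - [0, 0, 0]
    - [0, 0, 0]
    - [0, 0, 0]

```text
time: 8.0
position: [0.5809, 0.0129, 0.0396]
tool_rot: [1.844, 2.542, -0.001]
ft_force: [1.9, -5.0, -0.4]
grip_width: 0.01
grip_force: 2.6
```

Emit:
send_rows:
  xyz:
    - [0.2, 0, 0]
    - [0.4, 0, 0]
    - [0.6, 0, 0]
    - [0.8, 0, 0]
    - [1.0, 0, 0]
    - [1.2, 0, 0]
    - [1.4, 0, 0]
    - [1.5, 0, 0]
    - [1.5, 0, 0]
    - [1.5, 0, 0]
  dr:
    - [0, 0, 0]
    - [0, 0, 0]
    - [0, 0, 0]
    - [0, 0, 0]
    - [0, 0, 0]
    - [0, 0, 0]
    - [0, 0, 0]
    - [0, 0, 0]
    - [0, 0, 0]
    - [0, 0, 0]

```text
time: 8.83
position: [0.5809, 0.013, 0.0397]
tool_rot: [1.845, 2.54, -0.002]
ft_force: [3.5, -8.2, -0.7]
grip_width: 0.004
grip_force: 3.7
```

```bash
python3 look.py
```

```text
t 8.83 pos [0.5809 0.013  0.0397] track [-6.6 -0.7] F [ 3.5 -8.2 -0.7]
shift mm [ 1.  -0.7  0.7] dr [ 0.0005  0.0029 -0.005 ]
push force -8.88
red [19.1 14. ]
red [19.  -1.7]
red [ 19.1 -17.3]
yellow [42.8 13.9]
yellow [42.7 -1.9]
yellow [ 42.6 -17.8]
blue [67.4 13.8]
blue [67.2 -2. ]
blue [ 67.3 -17.7]
green [92.1 14. ]
green [92.  -2.1]
green [ 92. -18.]
top yellow [305.6 202.7] 183 [43.  -0.9]
top blue [287.4 197.7] 65 [ 67.6 -16.8]
top blue [291.8 212.6] 117 [67.7  7.6]
top blue [212.1 231.8] 416 [1.926e+02 1.000e-01]
top purple [256.5 207.2] 60 [117.4 -16.5]
top purple [259.2 217.1] 53 [117.6  -0.5]
top purple [262.1 227.1] 52 [117.5  15.7]
top green [271.8 202.4] 57 [ 92.8 -16.8]
top green [274.6 212.4] 52 [92.9 -0.5]
top green [226.9 224.8] 253 [168.2  -3.6]
top green [277.8 222.3] 53 [92.5 15.7]
```

The purple carrier reads 117.5 mm, the seated value, and the force climbs without motion. Now I back off and rise.

Emit:
send_rows:
  xyz:
    - [-1, 0, 0]
    - [-3, 0, 0]
    - [-5, 0, 0]
    - [-8, 0, 0]
    - [-12, 0, 0]
    - [-16, 0, 0]
    - [-20, 0, 0]
    - [-23, 0, 0]
    - [-25, 0, 0]
    - [-25, 0, 0]
  dr:
    - [0, 0, 0]
    - [0, 0, 0]
    - [0, 0, 0]
    - [0, 0, 0]
    - [0, 0, 0]
    - [0, 0, 0]
    - [0, 0, 0]
    - [0, 0, 0]
    - [0, 0, 0]
    - [0, 0, 0]

```text
time: 9.77
position: [0.588, -0.0092, 0.0395]
tool_rot: [1.845, 2.542, -0.0]
ft_force: [0.5, 0.8, 0.3]
grip_width: 0.001
grip_force: 0.0
```

Emit:
send_rows:
  xyz:
    - [0, 0, -5]
    - [0, 0, -15]
    - [0, 0, -28]
    - [0, 0, -42]
    - [0, 0, -57]
    - [0, 0, -72]
    - [0, 0, -85]
    - [0, 0, -94]
    - [0, 0, -99]
    - [0, 0, -100]
  dr:
    - [0, 0, 0]
    - [0, 0, 0]
    - [0, 0, 0]
    - [0, 0, 0]
    - [0, 0, 0]
    - [0, 0, 0]
    - [0, 0, 0]
    - [0, 0, 0]
    - [0, 0, 0]
    - [0, 0, 0]

```text
time: 10.6
position: [0.5885, -0.0085, 0.141]
tool_rot: [1.843, 2.542, 0.001]
ft_force: [1.4, 0.1, 1.0]
grip_width: 0.006
grip_force: 0.0
```

Run:
```python
from h import *
s=get_state(); im=get_image("wrist"); cv2.imwrite("pics/w3.png",im[:,:,::-1])
for c in HUE:
  for p,a in blobs(im,c,100):
    z=.077 if c=="green" and a>700 else .059
    q=plane("wrist",p,z,s)[0]; print(c,p,a,(totrack(q)*1e3).round(1))
delta([.5268,.1758,.139]); print((totrack([.5268,.1758])*1e3))
```

```text
red [295.1 148.4] 324 [17.8 13.8]
red [319.  148.4] 318 [17.8 -1.9]
red [342.8 148.3] 324 [ 17.8 -17.7]
red [457.3 190.3] 641 [-11.4 -97.5]
red [502.6 229.9] 1028 [ -41.3 -134.7]
blue [293.4  69.9] 348 [67.  13.8]
blue [318.9  69.7] 342 [67.  -2.1]
blue [344.3  69.8] 353 [ 66.9 -17.9]
blue [174.1 266.3] 1789 [-69.2 106.3]
yellow [294.2 110.4] 327 [42.3 13.8]
yellow [318.9 110.4] 321 [42.2 -2. ]
yellow [343.7 110.5] 333 [ 42.1 -17.9]
green [292.4  26.6] 370 [92.  13.8]
green [318.8  26.6] 375 [91.9 -2.1]
green [345.1  26.7] 377 [ 91.9 -18. ]
t 10.65 pos [ 0.5881 -0.0085  0.1402] track [-29.2  -0.8] F [-0.   0.2  0.7]
shift mm [194.2  -1.    1.1] dr [ 0.0007  0.0006 -0.0036]
[165.03099395  -0.52981276]
```

View pics/w3.png

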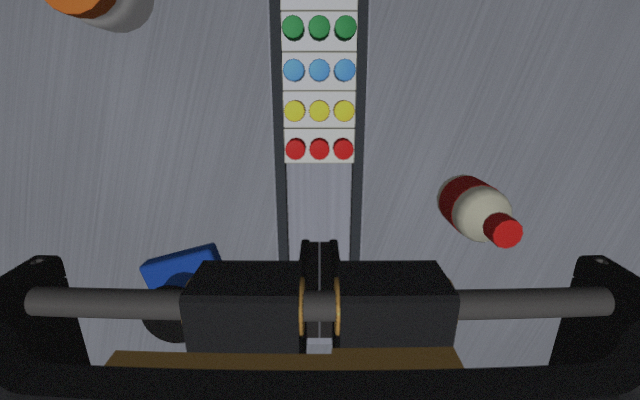

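The carriers are evenly spaced in a row (red at row 148 to green at row 27), and the fingers are clear. Moving over the button.

Emit:
send_rows:
  xyz:
    - [8, 0, 0]
    - [24, 0, 0]
    - [48, 0, 0]
    - [75, 0, 0]
    - [102, 0, 0]
    - [129, 0, 0]
    - [155, 0, 0]
    - [176, 0, 0]
    - [189, 0, 0]
    - [194, 0, 0]
  dr:
    - [0, 0, 0]
    - [0, 0, 0]
    - [0, 0, 0]
    - [0, 0, 0]
    - [0, 0, 0]
    - [0, 0, 0]
    - [0, 0, 0]
    - [0, 0, 0]
    - [0, 0, 0]
    - [0, 0, 0]

```text
time: 11.48
position: [0.5248, 0.1805, 0.139]
tool_rot: [-1.835, -2.547, 0.0]
ft_force: [-0.3, 0.6, -1.0]
grip_width: 0.001
grip_force: 0.0
```

Emit:
send_rows:
  xyz:
    - [0, 0, 5]
    - [0, 0, 12]
    - [0, 0, 20]
    - [0, 0, 27]
    - [0, 0, 32]
    - [0, 0, 36]
    - [0, 0, 38]
    - [0, 0, 39]
    - [0, 0, 39]
    - [0, 0, 39]
  dr:
    - [0, 0, 0]
    - [0, 0, 0]
    - [0, 0, 0]
    - [0, 0, 0]
    - [0, 0, 0]
    - [0, 0, 0]
    - [0, 0, 0]
    - [0, 0, 0]
    - [0, 0, 0]
    - [0, 0, 0]

```text
time: 12.32
position: [0.5278, 0.176, 0.1008]
tool_rot: [1.844, 2.543, 0.001]
ft_force: [0.7, 0.2, 0.4]
grip_width: 0.007
grip_force: 0.0
```

Run:
```python
from h import *
delta([.5268,.1758,.094])
cv2.imwrite("pics/s4.png",cv2.resize(get_image("scene")[120:300,200:460,::-1],None,fx=3,fy=3,interpolation=2))
```

```text
t 12.32 pos [0.5278 0.176  0.1008] track [164.9  -1.5] F [0.7 0.2 0.4]
shift mm [ 0.1 -1.   6.8] dr [ 0.0005  0.0001 -0.0036]
```

View pics/s4.png

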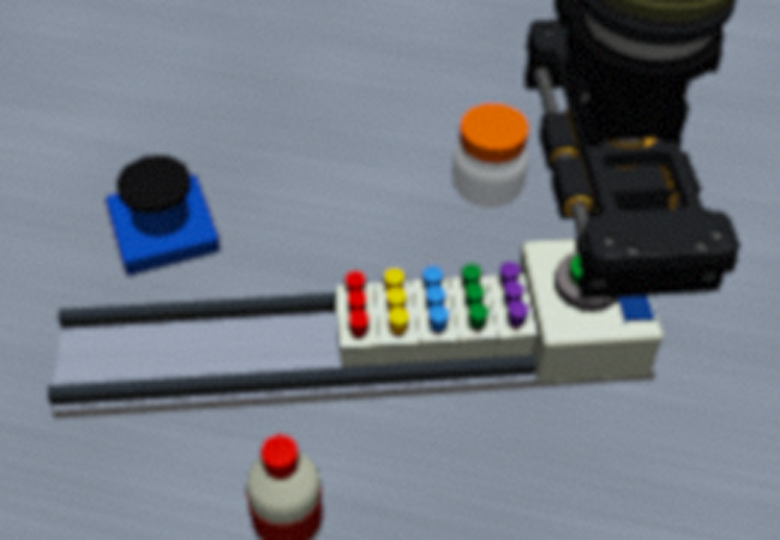

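The row is tight against the loader head, and the fingers hang over the green button with about 7 mm clearance. Pressing.

Emit:
send_rows:
  xyz:
    - [0, -0.5, 2]
    - [0, -0.5, 4]
    - [0, -0.5, 6]
    - [0, -0.5, 7]
    - [0, -0.5, 8]
    - [0, -0.5, 9]
    - [0, -0.5, 10]
    - [0, -0.5, 11]
    - [0, -0.5, 12]
    - [0, -0.5, 13]
  dr:
    - [0, 0, 0]
    - [0, 0, 0]
    - [0, 0, 0]
    - [0, 0, 0]
    - [0, 0, 0]
    - [0, 0, 0]
    - [0, 0, 0]
    - [0, 0, 0]
    - [0, 0, 0]
    - [0, 0, 0]

```text
time: 13.2
position: [0.5272, 0.1758, 0.0883]
tool_rot: [1.844, 2.543, -0.001]
ft_force: [-4.2, -2.2, 15.4]
grip_width: 0.006
grip_force: 7.5
```

Emit:
send_rows:
  xyz:
    - [0, 0, 0.3]
    - [0, 0, 0.6]
    - [0, 0, 0.9]
    - [0, 0, 1.2]
    - [0, 0, 1.5]
    - [0, 0, 1.5]
    - [0, 0, 1.5]
    - [0, 0, 1.5]
    - [0, 0, 1.5]
    - [0, 0, 1.5]
  dr:
    - [0, 0, 0]
    - [0, 0, 0]
    - [0, 0, 0]
    - [0, 0, 0]
    - [0, 0, 0]
    - [0, 0, 0]
    - [0, 0, 0]
    - [0, 0, 0]
    - [0, 0, 0]
    - [0, 0, 0]

```text
time: 14.03
position: [0.5272, 0.1758, 0.0882]
tool_rot: [1.844, 2.542, -0.002]
ft_force: [-5.8, -2.9, 17.4]
grip_width: 0.006
grip_force: 9.1
```

The button is bottomed: about 5.8 mm of travel at 17 N. Releasing straight up.

Emit:
send_rows:
  xyz:
    - [0, 0, -3]
    - [0, 0, -8]
    - [0, 0, -14]
    - [0, 0, -22]
    - [0, 0, -32]
    - [0, 0, -44]
    - [0, 0, -56]
    - [0, 0, -66]
    - [0, 0, -72]
    - [0, 0, -75]
  dr:
    - [0, 0, 0]
    - [0, 0, 0]
    - [0, 0, 0]
    - [0, 0, 0]
    - [0, 0, 0]
    - [0, 0, 0]
    - [0, 0, 0]
    - [0, 0, 0]
    - [0, 0, 0]
    - [0, 0, 0]

```text
time: 14.87
position: [0.5278, 0.176, 0.1626]
tool_rot: [1.843, 2.542, 0.002]
ft_force: [-0.2, -0.1, -0.0]
grip_width: 0.004
grip_force: 0.0
```

Emit:
send_rows:
  xyz:
    - [0, 0, -10]
    - [0, 0, -25]
    - [0, 0, -40]
    - [0, 0, -55]
    - [0, 0, -65]
    - [0, 0, -70]
    - [0, 0, -70]
    - [0, 0, -70]
    - [0, 0, -70]
    - [0, 0, -70]
  dr:
    - [0, 0, 0]
    - [0, 0, 0]
    - [0, 0, 0]
    - [0, 0, 0]
    - [0, 0, 0]
    - [0, 0, 0]
    - [0, 0, 0]
    - [0, 0, 0]
    - [0, 0, 0]
    - [0, 0, 0]

```text
time: 15.7
position: [0.5266, 0.1755, 0.23]
tool_rot: [-1.844, -2.542, 0.002]
ft_force: [-0.5, -0.3, 0.5]
grip_width: 0.007
grip_force: 0.0
```

Run:
```python
from h import *
delta([.5268,.1758,.094])
cv2.imwrite("pics/s5.png",cv2.resize(get_image("scene")[120:300,200:460,::-1],None,fx=3,fy=3,interpolation=2))
```

```text
t 15.7 pos [0.5266 0.1755 0.23  ] track [164.8  -0.2] F [-0.5 -0.3  0.5]
shift mm [  0.2   0.5 136. ] dr [-0.0018 -0.0001 -0.0035]
```

View pics/s5.png

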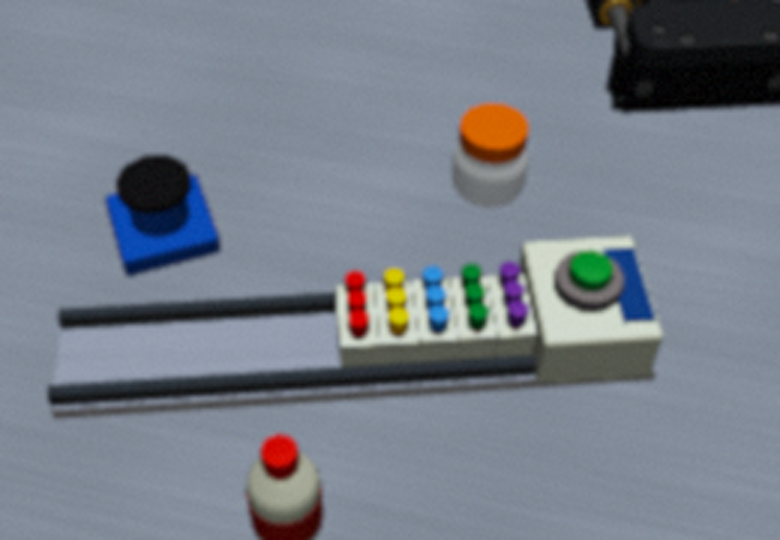

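The button is back up at crop (590,268), the row is tight against the stop, the other items have not moved, and the arm is clear.

```bash
python3 -c "
from bench import *
print(close_job())"
```

```text
the job is handed in; nothing more can be done
None
```

I pushed the five carriers as one train until the front one sat against the stop, pressed the green button fully down and let it spring back up, and handed the job in at about 16 s with the arm clear; no verdict was returned.

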